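# Open the till a hand's breadth and catch the drawer before it hits the eggs

## Task

A tray of eggs stands in front of the cash register, so its spring drawer must not be let run out. Press the green drawer key all the way down with one fingertip and, keeping that finger on the key, catch the drawer's front with your other finger as it springs out, so that it stands open between 2 and 8 cm for the banknotes to be slipped in. The program finishes while still holding the drawer there with the finger; leave the eggs, the sweets jar and the milk tin where they are.

Things in the scene. Friction and masses are not known exactly. Their poses are not given: they have to be found in the camera images.
- register: Cream cash register, fixed, 330 wide, 372 deep, 188 high at the rear hood. Origin: counter level, mid-width, under the shut drawer's outer face. x points from front (drawer, keys) to rear, y to the left seen from the front, z up. Top: a level strip 98 mm high at x 12 to 82 mm, bearing the drawer key; then the keyboard climbs from 105 mm high to 134 mm at x 262 mm, then the hood.
- key_cap: The green drawer key: a cap 30 (register's x) by 34 (y) mm, alone on the front strip near the right-hand corner. Origin: centre of its top face, 36 mm behind the register's origin (+x) and so behind the shut drawer's outer face, 105 mm to the right (-y), 110 mm above the counter and 12 mm above the strip when up. Axes as the register's.
- drawer_key (a joint): How far the green key is pressed, m: 0 up, 0.006 fully down (its top then 104 mm above the counter). Moves straight down against a spring, 1.5 N at first and 3 N fully down, and springs back. The drawer is unlatched when it is about 0.004 down.
- drawer_front: Grey upright front panel of the cash drawer, 326 wide, 85 high, 12 thick, below the keys; lower edge 6 mm and upper edge 91 mm above the counter. Origin: middle of the upper edge of its outer face (above the register's origin when shut). Axes as the register's; moves with the drawer.
- till_drawer (a joint): How far the drawer is out, m: 0 shut and latched, 0.16 fully out, along the register's -x. Once unlatched a damped spring drives it out at about 0.2 m/s: 80 mm within about half a second, so the finger that is to stop it must already wait in front, below the panel's upper edge. It pushes with about 7 N shut, 6 N at 50 mm, for as long as it is held.
- egg_tray: Loose pulp tray with six brown eggs, 105 by 155 mm, 66 high over the eggs, 0.4 kg, in front of the left half of the drawer, 95 to 125 mm from the shut drawer's face. Origin: centre of the underside. Not to be moved.
- sweets_jar: Loose glass jar of sweets with a red lid, 88 diameter, 130 high, beside the register. Origin: centre of the underside. Not to be moved.
- milk_tin: Loose tin with a pale label, 74 diameter, 82 high, beside the register. Origin: centre of the underside. Not to be moved.

How it is judged:
On the way, in this order (a step that is already met when the one before it is completed fails the run):
1. the green drawer key is pressed down, which unlatches the drawer (value of joint drawer_key above 0.0035 m and contact force between the fingers and key_cap above 0.3 N).
2. with a finger still on the key, the other finger has caught the drawer 2 to 8 cm open and bears its push (contact force between the fingers and drawer_front above 1 N and value of joint till_drawer between 0.02 and 0.08 m and contact force between the fingers and key_cap above 0.3 N), for 0.2 s.
At the end, for the whole second after the job is handed in: The drawer stands still between 20 and 80 mm open, pressing on the finger that stops it with more than 1 N, and the egg tray, jar and tin are within 10 mm of where they stood (contact force between the fingers and drawer_front above 1 N and value of joint till_drawer between 0.02 and 0.08 m and velocity of joint till_drawer between -0.01 and 0.01 m/s and distance of each of egg_tray, sweets_jar, milk_tin from where it was at the start of the episode below 0.01 m); the arm keeps its last pose, push and grip.
It fails at once if the drawer ran out more than 90 mm (value of joint till_drawer above 0.09 m).
It fails at once if the egg tray was moved, lifted or carried (distance of egg_tray from where it was at the start of the episode above 0.01 m).
It fails at once if the sweets jar was moved, lifted or carried (distance of sweets_jar from where it was at the start of the episode above 0.01 m).
It fails at once if the milk tin was moved, lifted or carried (distance of milk_tin from where it was at the start of the episode above 0.01 m).
It also fails if it takes over 32 s, if anything falls off the work surface, if the arm or the gripper's body presses on something with over 40 N, if the wrist force passes 120 N, or if a joint passes its speed limit or range.

## Robot

A 6-joint arm with a two-finger parallel gripper is mounted at the origin on the work surface. World frame = base frame: x ahead of the robot, y to its left, z up, the work surface at z = 0. Lengths are in m, angles in rad, forces in N, time in s.
With the tool pointing down it reaches from about 0.35 to 0.975 m from the base axis. Payload 4.9 kg.
Tool frame: the origin (TCP) lies on the mounting face of the last link; the fingertips stand 173 mm ahead of it and the grasp point (between the pads) lies ctrl.pinch_z ahead of it (ctrl.pinch_z is the distance from the TCP to the grasp point, in m); z points along the fingers, y is the line along which they close (so a half turn about z gives the same grasp; the last joint's range is limited). The gripper opens to 85 mm and grips with 20 to 120 N. Pads are 22 mm wide; open, the fingers measure 114 mm over their backs; the gripper's body (76 mm by 85 mm) begins 54 mm behind the grasp point. The pads swing forward as they close: fully open they stand 13 mm farther back than shut.
Start: joints at [-1.222, 0.053, 1.613, -0, 1.476, -0.119], TCP at [0.282, -0.558, 0.405] pointing down, gripper open.
Joint ranges: [-3.01, 3.01], [-1.01, 2.22], [0.06, 2.58], [-1.02, 4.17], [0.09, 2.62], [-3.14, 3.14]. Speed limits (rad/s): [2.57, 2.57, 3.14, 3.14, 3.14, 3.14].

## Interface

Orientations are given as a rotation vector (axis times angle).
In Python, from station import telemetry, eyes, ctrl gives the robot as it stands.
- The arm moves only by the tool apply_moves, never from a script. Its argument "plan" is a list of rows, each a list of 5 numbers: the finger opening in m, from 0 to 0.0854, then the shift along the tool's x, y, z in m, then the turn about the tool's z in rad. In form: [[jaw, x, y, z, roll], ...]. A call has 1 to 12 rows; each row is the pose to reach, as a shift and turn from the pose commanded when the call began, along the tool's axes at that moment; what a row does not reach only later rows make up. A row lasts 1/12 s, in which the tool goes at most 41.7 mm and 7.16 degrees, less where a joint would pass 70% of its speed; a pose out of reach is approached as far as the arm can. A call with a gripper value outside its range is refused whole. The fingers move at their own pace and stop on an object; "newtons" is the grip in N (left out, the last holds). Time passes only in rows, so rows that repeat a pose let the fingers close. It gives the time, the measured TCP pose, the force, the opening and the grip force at its end, in the units of the state.
- telemetry.get_obs(): the state, without advancing time (a new reading comes with each control period).
- eyes.get_image(name): name is "scene" or "top"; returns a dict with "img" (480x640x3 uint8, blue, green, red), "range_z" (480x640 float32, m along the optical axis (not along the pixel's ray), 0 where there is no reading), "K" (3x3 intrinsics, pixels), "dist_coeffs" ([k1, k2, p1, p2, k3] as OpenCV has them; the pictures are not rectified), "pose" (4x4, takes a point from camera to world coordinates). Camera axes: x right, y down, z forward; pixel columns grow to the right and rows downward; lengths in m; the calibration is good to about 2 mm. A picture is of the moment at which its call begins.
- ctrl.finish_job(): hands the job in; it is judged then, once.
Trained networks look in a picture, given as the dict that the camera call returned (one of the last four; its "shot" number tells which), for a name from the list of things; names that differ only in an ending like _2 or _b are one class to them, and where a whole thing is asked for, a point or a joint stands for the part that bears it (a point fixed in the world has none). Each returns a list of dicts, best first, with "confidence" (0 to 1); they miss things now and then, are a little off and sometimes report something else, mostly with a low value. They report only what shows in the picture. A call takes as long as a camera call.
- eyes.search_frame(thing, picture): "box" ([left, top, right, bottom] in pixels, round what is visible of it).
- eyes.outline_of(thing, picture): "region" (480x640 bool, what is visible of it) and "box" ([left, top, right, bottom] in pixels, round what is visible of it).
- eyes.tip_of(thing, picture): "point" ([column, row] in pixels: a listed point, or the origin of a listed thing).
The state is a dict: "t": time; "q": joint angles; "dq": joint speeds; "effort": joint torques, N m; "tool_pos": TCP position; "tool_rot": TCP orientation; "contact_force": force on the tool from outside, world axes, zero at the start; "wrist_torque": the same for the moment, N m; "opening": finger opening in m; "grip_force": force on a finger pad.
Only numpy, scipy, OpenCV 4.12 (cv2) and the standard library are available. Lean on these libraries where they do the work, as an engineer would, in place of code of your own. Each camera call takes 0.05 s, during which the arm holds its last target. There are 200 camera calls.

## Working session

There is one attempt and no reset: what is moved stays moved. The work goes in short steps, Python scripts to look and compute and a tool call to move; the robot and the scene stay as the last step left them, time stands still between calls to the robot, and variables do not carry over. Pictures are saved under pics/ and viewed, at most 10 in all, crops included, and the job is handed in when it is done.

Besides the shell and the picture viewer there is one more tool, called after "Request:" as name(argument=value, ...) on one line, values as JSON. apply_moves: Moves the arm, as the interface text tells. Its arguments: {"type":"object","properties":{"plan":{"type":"array","items":{"type":"array","items":{"type":"number"}}},"newtons":{"type":"number"}},"required":["plan"]}

```bash
mkdir -p pics; cat > h.py <<'E'
import numpy as np, cv2
from station import telemetry, eyes, ctrl
def w(p,px,z=None):
    u,v=px; K=np.array(p["K"]);T=np.array(p["pose"])
    d=cv2.undistortPoints(np.array([[[u,v]]],float),K,np.array(p["dist_coeffs"]))[0,0]
    r=np.array([d[0],d[1],1.])
    if z is None:
        a=p["range_z"][int(v)-2:int(v)+3,int(u)-2:int(u)+3]; a=a[a>0]
        s=np.median(a)
    else:
        s=(z-T[2,3])/(T[:3,:3]@r)[2]
    return T[:3,:3]@(r*s)+T[:3,3]
E
python3 - <<'E'
from h import *
print(ctrl.pinch_z, telemetry.get_obs())
for c in("scene","top"):
    p=eyes.get_image(c); cv2.imwrite(f"pics/{c}0.png",p["img"]); print(c,p["pose"][:3,3])
    for t in("register","key_cap","drawer_front","egg_tray","sweets_jar","milk_tin"):
        for d in eyes.tip_of(t,p)[:1]:
            print(t,round(d["confidence"],2),np.round(d["point"],1),w(p,d["point"]).round(4))
        for d in eyes.search_frame(t,p)[:1]: print("   box",np.round(d["box"]),round(d["confidence"],2))
E
```

```text
0.1547 {'t': 0.0, 'q': array([-1.22198060e+00,  5.33670513e-02,  1.61430157e+00,  1.72470590e-05,
        1.47603359e+00, -1.18996990e-01]), 'dq': array([ 3.82770126e-04,  1.62343855e-03,  1.99358113e-04, -1.04820899e-04,
        4.72019043e-04,  3.74552530e-05]), 'effort': array([-4.98311729e-04, -3.93678367e+01, -3.70177746e+01, -1.57986365e-04,
        7.19801828e-03, -4.77651071e-06]), 'tool_pos': array([ 0.28174439, -0.55758839,  0.40345181]), 'tool_rot': array([-3.05400217e+00, -7.27667327e-01,  3.52911032e-04]), 'contact_force': array([ 0.35323401, -0.34919141, -0.70246257]), 'wrist_torque': array([-0.04696945, -0.02755487, -0.05953587]), 'grip_force': 0.0, 'opening': 0.08542207025901882}
scene [1.5821539  0.14488517 0.87602983]
register 0.76 [287.5 278.9] [0.755  0.0253 0.1076]
   box [138. 241. 361. 425.] 0.96
key_cap 0.66 [237.9 241.9] [ 0.6362 -0.1004  0.1067]
   box [229. 239. 248. 254.] 0.61
drawer_front 0.56 [287.8 246.4] [ 0.5165 -0.0032 -0.0007]
   box [226. 241. 358. 261.] 0.5
egg_tray 0.94 [335.5 237.3] [0.5244 0.1187 0.0395]
   box [302. 208. 371. 251.] 0.57
sweets_jar 0.61 [191.1 249.7] [ 0.5921 -0.2309  0.042 ]
   box [168. 201. 206. 264.] 0.56
milk_tin 0.68 [400.1 289.2] [0.7107 0.2675 0.0459]
   box [230. 242. 251. 255.] 0.62
top [0.39266463 0.07574356 1.28750181]
register 0.62 [355.9 226. ] [0.6349 0.0088 0.0045]
   box [289.  45. 457. 235.] 0.59
key_cap 0.7 [404.2 209.8] [ 0.6531 -0.0975  0.1097]
   box [396. 205. 412. 218.] 0.53
drawer_front 0.66 [352.7 214.6] [0.6457 0.0206 0.0914]
   box [287. 201. 426. 237.] 0.85
egg_tray 0.56 [307.5 289.6] [0.473  0.1269 0.051 ]
   box [272. 260. 345. 314.] 0.81
sweets_jar 0.77 [462.7 258.4] [ 0.5374 -0.2225  0.1316]
   box [442. 232. 488. 277.] 0.66
milk_tin 0.76 [250.1 206.7] [0.6669 0.2631 0.0824]
   box [231. 188. 268. 222.] 0.86
```

```bash
python3 - <<'E'
import cv2
a=cv2.imread("pics/top0.png")[150:330,210:510]
cv2.imwrite("pics/c0.png",cv2.resize(a,(800,480),interpolation=cv2.INTER_CUBIC))
E
```

```text
(no output)
```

View pics/c0.png

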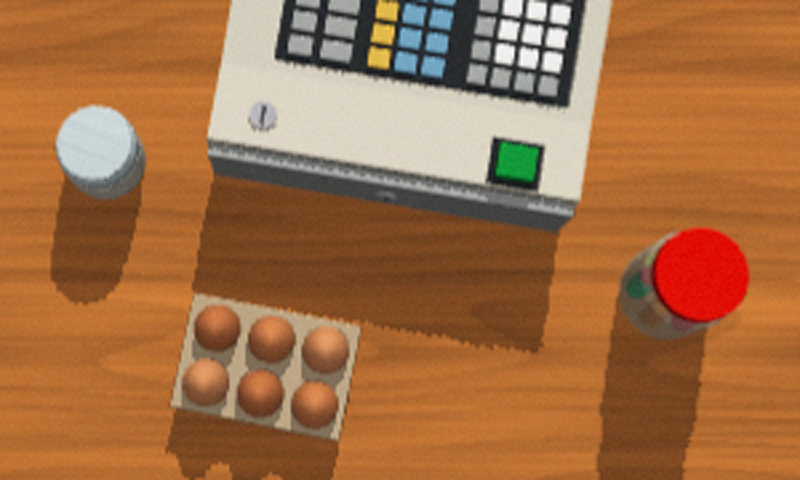

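View pics/scene0.png

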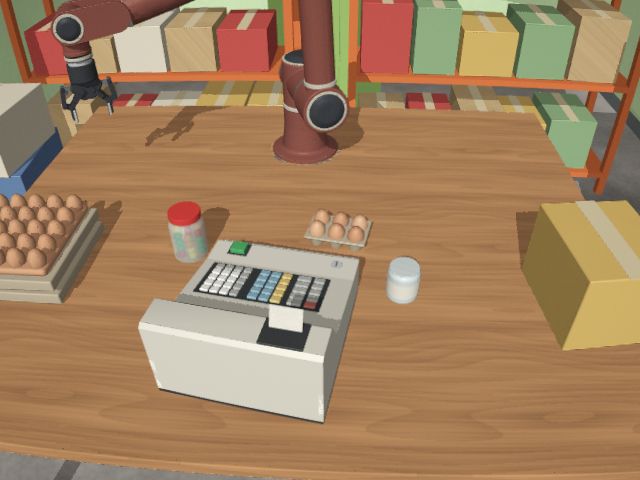

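The top crop shows the green key at full-picture pixel (404, 211), near the register's right front corner. The register is yawed about -9°. Eggs are at lower left (308, 290), the jar at (463, 258) and the tin at (250, 207). The scene view agrees and shows that nothing tall stands above the register.

The moves offer no tilt, but the two fingertips must be at different heights. I'll check how the arm behaves at its reach limit, high above everything.

Request:
apply_moves(plan=[[0.085, 0.54, -0.24, -0.1, -0.94], [0.085, 0.54, -0.24, -0.1, -0.94], [0.085, 0.54, -0.24, -0.1, -0.94], [0.085, 0.54, -0.24, -0.1, -0.94], [0.085, 0.54, -0.24, -0.1, -0.94], [0.085, 0.54, -0.24, -0.1, -0.94], [0.085, 0.54, -0.24, -0.1, -0.94], [0.085, 0.54, -0.24, -0.1, -0.94], [0.085, 0.54, -0.24, -0.1, -0.94], [0.085, 0.54, -0.24, -0.1, -0.94], [0.085, 0.54, -0.24, -0.1, -0.94], [0.085, 0.54, -0.24, -0.1, -0.94]])

```text
t: 2.3
tool_pos: [0.5945, -0.1741, 0.4887]
tool_rot: [2.394, 2.033, 0.0]
contact_force: [0.2, -1.0, 0.4]
opening: 0.085
grip_force: 0.0
```

```bash
cat >> h.py <<'E'
from scipy.spatial.transform import Rotation as Ro
def st():
    o=telemetry.get_obs(); R=Ro.from_rotvec(o["tool_rot"]).as_matrix()
    print("t",round(o["t"],2),"p",o["tool_pos"].round(4),"F",o["contact_force"].round(2),"open",round(o["opening"],4),"q",o["q"].round(3)); print(R.round(4)); return o,R
E
python3 -c "
from h import *
st()
p=eyes.get_image('top')
for t in('key_cap','drawer_front','register'):
  for d in eyes.outline_of(t,p)[:1]:
    m=d['region']; print(t,d['confidence'],m.sum())
    v,u=np.nonzero(m&(p['range_z']>0)); P=np.array([w(p,(a,b)) for a,b in zip(u,v)])
    np.save('/tmp/'+t+'.npy',P); print(np.median(P,0),P.min(0),P.max(0), cv2.minAreaRect(P[P[:,2]>.08,:2].astype(np.float32)))
"
```

```text
t 2.3 p [ 0.5945 -0.1741  0.4887] F [ 0.16 -1.04  0.37] open 0.085 q [-0.405  0.004  1.524 -0.     1.613 -0.242]
[[ 1.621e-01  9.868e-01  5.000e-04]
 [ 9.868e-01 -1.621e-01 -3.000e-04]
 [-2.000e-04  5.000e-04 -1.000e+00]]
key_cap 0.68 174
[ 0.65076724 -0.09460543  0.10893295] [ 0.63725444 -0.11135445  0.10030636] [ 0.66851525 -0.07704279  0.11120004] ((0.6519421339035034, -0.09455689787864685), (0.033003877848386765, 0.028528716415166855), 78.64567565917969)
drawer_front 0.78 1694
[0.63796681 0.0106292  0.08407176] [ 0.60896027 -0.1477877   0.00203202] [0.67837493 0.17925942 0.09649313] ((0.642098605632782, 0.013309046626091003), (0.3238941431045532, 0.014166638255119324), 80.20730590820312)
register 0.82 24443
[ 0.81977051 -0.01801618  0.11907267] [ 6.08960266e-01 -2.30429480e-01  5.82828058e-04] [1.10661409 0.17509962 0.21202453] ((0.8252042531967163, -0.026572465896606445), (0.34666910767555237, 0.388608455657959), 80.20730590820312)
```

Request:
apply_moves(plan=[[0.085, 0.0, 0.5, 0, 0], [0.085, 0.0, 0.5, 0, 0], [0.085, 0.0, 0.5, 0, 0], [0.085, 0.0, 0.5, 0, 0], [0.085, 0.0, 0.5, 0, 0], [0.085, 0.0, 0.5, 0, 0], [0.085, 0.0, 0.5, 0, 0], [0.085, 0.0, 0.5, 0, 0], [0.085, 0.0, 0.5, 0, 0], [0.085, 0.0, 0.5, 0, 0], [0.085, 0.0, 0.5, 0, 0], [0.085, 0.0, 0.5, 0, 0]])

```text
t: 3.5
tool_pos: [0.9632, -0.2342, 0.449]
tool_rot: [2.394, 2.028, 0.007]
contact_force: [0.4, -0.4, -0.3]
opening: 0.0852
grip_force: 0.0
```

```bash
python3 -c "
from h import *
st()"
```

```text
t 3.5 p [ 0.9632 -0.2342  0.449 ] F [ 0.35 -0.39 -0.29] open 0.0852 q [-0.314  1.128  0.068  0.002  1.94  -0.148]
[[ 1.646e-01  9.863e-01  5.800e-03]
 [ 9.864e-01 -1.646e-01 -1.000e-04]
 [ 8.000e-04  5.700e-03 -1.000e+00]]
```

Request:
apply_moves(plan=[[0.085, 0.0, 2.0, -0.5, 0], [0.085, 0.0, 2.0, -0.5, 0], [0.085, 0.0, 2.0, -0.5, 0], [0.085, 0.0, 2.0, -0.5, 0]])

```text
t: 3.83
tool_pos: [0.9662, -0.222, 0.4671]
tool_rot: [2.36, 2.003, 0.051]
contact_force: [0.2, -0.8, -0.5]
opening: 0.0847
grip_force: 0.0
```

```bash
python3 -c "
from h import *
st()"
```

```text
t 3.83 p [ 0.9662 -0.222   0.4671] F [ 0.16 -0.75 -0.47] open 0.0847 q [-0.301  1.118  0.055  0.004  1.913 -0.136]
[[ 0.163   0.9851  0.055 ]
 [ 0.9866 -0.1625 -0.0134]
 [-0.0043  0.0564 -0.9984]]
```

Request:
apply_moves(plan=[[0.085, 0.0, 2.0, -0.5, 0], [0.085, 0.0, 2.0, -0.5, 0], [0.085, 0.0, 2.0, -0.5, 0], [0.085, 0.0, 2.0, -0.5, 0], [0.085, 0.0, 2.0, -0.5, 0], [0.085, 0.0, 2.0, -0.5, 0]])

```text
t: 4.33
tool_pos: [0.9727, -0.2098, 0.4633]
tool_rot: [2.346, 1.992, 0.073]
contact_force: [0.3, 0.1, 0.3]
opening: 0.0852
grip_force: 0.0
```

```bash
python3 -c "
from h import *
st()"
```

```text
t 4.33 p [ 0.9727 -0.2098  0.4633] F [0.26 0.14 0.28] open 0.0852 q [-0.288  1.122  0.055  0.005  1.886 -0.123]
[[ 0.1624  0.9837  0.0769]
 [ 0.9867 -0.1615 -0.0176]
 [-0.0049  0.0788 -0.9969]]
```

Request:
apply_moves(plan=[[0.085, 0.0, 2.0, 0, 0], [0.085, 0.0, 2.0, 0, 0], [0.085, 0.0, 2.0, 0, 0]])

```text
t: 4.58
tool_pos: [0.9842, -0.2066, 0.4395]
tool_rot: [2.33, 1.978, 0.096]
contact_force: [-1.3, -0.0, -1.0]
opening: 0.085
grip_force: 0.0
```

```bash
python3 -c "
from h import *
st()"
```

```text
t 4.58 p [ 0.9842 -0.2066  0.4395] F [-1.27 -0.05 -1.01] open 0.085 q [-0.281  1.146  0.055  0.007  1.836 -0.116]
[[ 0.1625  0.9814  0.102 ]
 [ 0.9867 -0.161  -0.0229]
 [-0.0061  0.1044 -0.9945]]
```

Request:
apply_moves(plan=[[0.085, 0.0, 2.0, -0.2, 0], [0.085, 0.0, 2.0, -0.2, 0], [0.085, 0.0, 2.0, -0.2, 0], [0.085, 0.0, 2.0, -0.2, 0], [0.085, 0.0, 2.0, -0.2, 0], [0.085, 0.0, 2.0, -0.2, 0], [0.085, 0.0, 2.0, -0.2, 0], [0.085, 0.0, 2.0, -0.2, 0], [0.085, 0.0, 2.0, -0.2, 0], [0.085, 0.0, 2.0, -0.2, 0], [0.085, 0.0, 2.0, -0.2, 0], [0.085, 0.0, 2.0, -0.2, 0]])

```text
t: 5.58
tool_pos: [0.9975, -0.1936, 0.4133]
tool_rot: [2.313, 1.964, 0.121]
contact_force: [-0.1, -0.7, 0.0]
opening: 0.0848
grip_force: 0.0
```

```bash
python3 -c "
from h import *
st()"
```

```text
t 5.58 p [ 0.9975 -0.1936  0.4133] F [-0.08 -0.72  0.01] open 0.0848 q [-0.266  1.172  0.056  0.007  1.783 -0.101]
[[ 0.1626  0.9784  0.1279]
 [ 0.9867 -0.1604 -0.0279]
 [-0.0068  0.1308 -0.9914]]
```

Request:
apply_moves(plan=[[0.085, 0.0, 2.0, -0.4, 0], [0.085, 0.0, 2.0, -0.4, 0], [0.085, 0.0, 2.0, -0.4, 0]])

```text
t: 5.83
tool_pos: [0.9986, -0.1905, 0.4223]
tool_rot: [2.296, 1.95, 0.146]
contact_force: [1.2, -0.6, -0.4]
opening: 0.085
grip_force: 0.0
```

Request:
apply_moves(plan=[[0.085, 0.0, 2.0, -0.4, 0], [0.085, 0.0, 2.0, -0.4, 0], [0.085, 0.0, 2.0, -0.4, 0]])

```text
t: 6.08
tool_pos: [0.9991, -0.1875, 0.4329]
tool_rot: [2.279, 1.935, 0.171]
contact_force: [0.1, -0.3, 1.0]
opening: 0.085
grip_force: 0.0
```

Request:
apply_moves(plan=[[0.085, 0.0, 2.0, -0.4, 0], [0.085, 0.0, 2.0, -0.4, 0], [0.085, 0.0, 2.0, -0.4, 0]])

```text
t: 6.33
tool_pos: [0.999, -0.1849, 0.4442]
tool_rot: [2.262, 1.921, 0.195]
contact_force: [0.6, 0.3, 0.2]
opening: 0.0854
grip_force: 0.0
```

```bash
python3 -c "
from h import *
st()"
```

```text
t 6.33 p [ 0.999  -0.1849  0.4442] F [0.6  0.29 0.24] open 0.0854 q [-0.257  1.142  0.056  0.011  1.731 -0.092]
[[ 0.1629  0.9648  0.2066]
 [ 0.9866 -0.1574 -0.0427]
 [-0.0086  0.2108 -0.9775]]
```

Tilt builds by 0.026 per call, so three more calls.

Request:
apply_moves(plan=[[0.085, 0.0, 2.0, -0.4, 0], [0.085, 0.0, 2.0, -0.4, 0], [0.085, 0.0, 2.0, -0.4, 0]])

```text
t: 6.58
tool_pos: [0.9981, -0.1823, 0.4576]
tool_rot: [2.245, 1.906, 0.219]
contact_force: [-0.9, -0.8, 0.3]
opening: 0.0849
grip_force: 0.0
```

Request:
apply_moves(plan=[[0.085, 0.0, 2.0, -0.4, 0], [0.085, 0.0, 2.0, -0.4, 0], [0.085, 0.0, 2.0, -0.4, 0]])

```text
t: 6.83
tool_pos: [0.9966, -0.1799, 0.4724]
tool_rot: [2.228, 1.892, 0.243]
contact_force: [0.7, -0.8, -0.1]
opening: 0.0852
grip_force: 0.0
```

Request:
apply_moves(plan=[[0.085, 0.0, 2.0, -0.4, 0], [0.085, 0.0, 2.0, -0.4, 0], [0.085, 0.0, 2.0, -0.4, 0]])

```text
t: 7.08
tool_pos: [0.9944, -0.1775, 0.4884]
tool_rot: [2.21, 1.877, 0.266]
contact_force: [-0.1, -0.4, -0.1]
opening: 0.0847
grip_force: 0.0
```

Request:
apply_moves(plan=[[0.085, 0.0, 2.0, -0.4, 0], [0.085, 0.0, 2.0, -0.4, 0], [0.085, 0.0, 2.0, -0.4, 0]])

```text
t: 7.33
tool_pos: [0.9916, -0.1753, 0.5054]
tool_rot: [2.192, 1.862, 0.289]
contact_force: [-0.6, 1.1, 0.1]
opening: 0.0854
grip_force: 0.0
```

```bash
cat >> h.py <<'E'
KEY=np.array([.651,-.096,.110]); ex=np.array([.9866,-.163,0])
def go(up, xk=.002, L=.160):
    # far finger's inner lower corner (tool y=+.0425, z=L) to key centre + xk along register x, 'up' above the key top
    o,R=st(); tip=o["tool_pos"]+R@np.array([0,.0425,L]); low=o["tool_pos"]+R@np.array([0,-.0425,L])
    tgt=KEY+xk*ex+[0,0,up]
    print("far corner",tip.round(4),"near corner",low.round(4),"dz",(tip-low)[2].round(4))
    print("shift tool axes",(R.T@(tgt-tip)).round(4))
    print("near corner ahead of face there",((low-tip+tgt-KEY)@ex+.036).round(4))
E
python3 -c "
from h import *
go(.06)"
```

```text
t 7.33 p [ 0.9916 -0.1753  0.5054] F [-0.59  1.12  0.1 ] open 0.0854 q [-0.251  1.083  0.056  0.018  1.683 -0.083]
[[ 0.1633  0.937   0.3089]
 [ 0.9865 -0.1519 -0.061 ]
 [-0.0103  0.3147 -0.9491]]
far corner [ 1.0808 -0.1915  0.3669] near corner [ 1.0012 -0.1786  0.3401] dz 0.0267
shift tool axes [ 0.026  -0.4773  0.0489]
near corner ahead of face there -0.0427
```

Request:
apply_moves(plan=[[0.085, 0.026, -0.477, 0.049, 0], [0.085, 0.026, -0.477, 0.049, 0], [0.085, 0.026, -0.477, 0.049, 0], [0.085, 0.026, -0.477, 0.049, 0], [0.085, 0.026, -0.477, 0.049, 0], [0.085, 0.026, -0.477, 0.049, 0], [0.085, 0.026, -0.477, 0.049, 0], [0.085, 0.026, -0.477, 0.049, 0], [0.085, 0.026, -0.477, 0.049, 0], [0.085, 0.026, -0.477, 0.049, 0], [0.085, 0.026, -0.477, 0.049, 0], [0.085, 0.026, -0.477, 0.049, 0]])

```text
t: 8.33
tool_pos: [0.5997, -0.0881, 0.3249]
tool_rot: [2.192, 1.862, 0.289]
contact_force: [0.3, 0.4, 0.4]
opening: 0.0851
grip_force: 0.0
```

```bash
python3 -c "
from h import *
go(.03)
p=eyes.get_image('scene'); cv2.imwrite('pics/s1.png',cv2.resize(p['img'][130:330,120:420],(800,533),interpolation=cv2.INTER_CUBIC))
p=eyes.get_image('top'); cv2.imwrite('pics/t1.png',cv2.resize(p['img'][130:310,280:520],(800,600),interpolation=cv2.INTER_CUBIC))"
```

```text
t 8.33 p [ 0.5997 -0.0881  0.3249] F [0.31 0.38 0.38] open 0.0851 q [-0.273 -0.003  1.816  0.029  1.01  -0.122]
[[ 0.1634  0.9369  0.3091]
 [ 0.9865 -0.1519 -0.0611]
 [-0.0103  0.3149 -0.9491]]
far corner [ 0.689  -0.1044  0.1865] near corner [ 0.6093 -0.0914  0.1597] dz 0.0268
shift tool axes [ 0.0025 -0.0496  0.0325]
near corner ahead of face there -0.0427
```

View pics/s1.png

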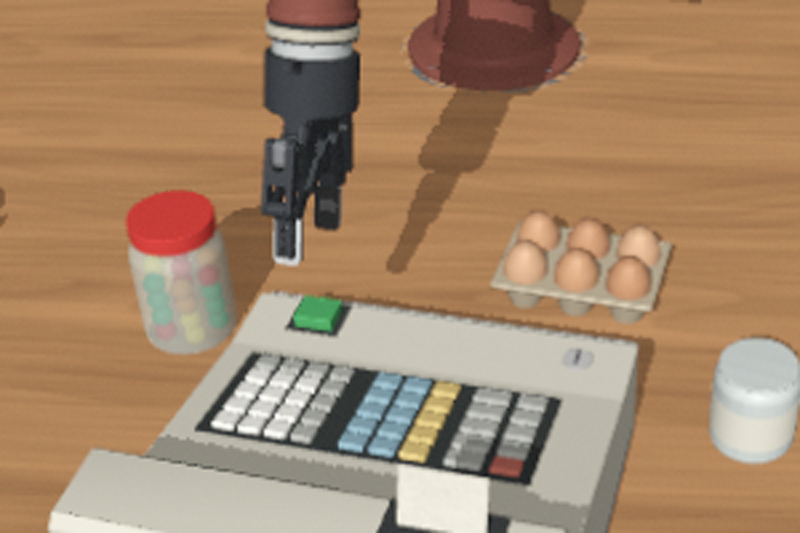

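View pics/t1.png

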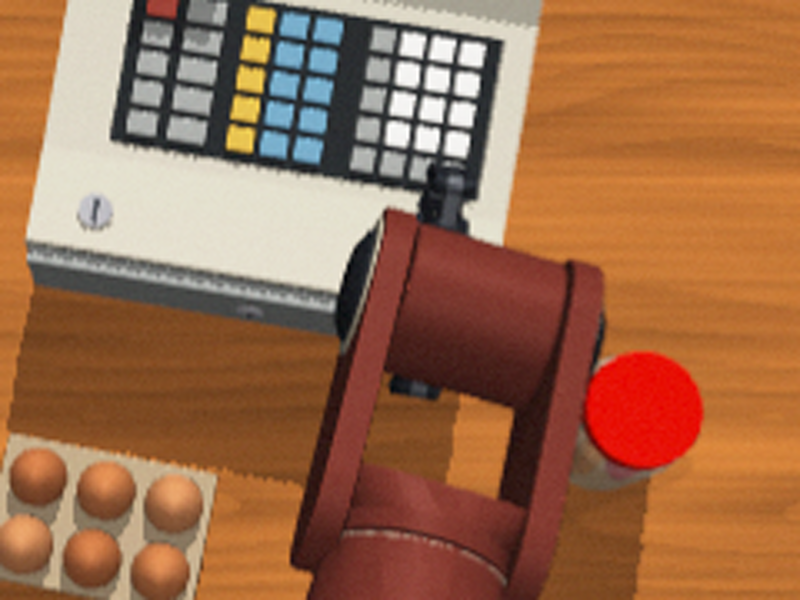

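The scene crop shows the tilted gripper. The far finger (white tip, crop pixel (287, 262)) hangs behind and above the key, and the near finger is closer to the robot. The jar and eggs are clear. Next I'll check the tip length by projection while computing the move.

```bash
python3 -c "
from h import *
o,R=st(); p=eyes.get_image('scene'); T=np.linalg.inv(p['pose'])
for y in(.0425,.057):
  for L in(.15,.16,.173):
    q=o['tool_pos']+R@np.array([0,y,L]); c=T[:3,:3]@q+T[:3,3]
    print(y,L,cv2.projectPoints(c[None],np.zeros(3),np.zeros(3),p['K'],np.array(p['dist_coeffs']))[0].ravel().round(1),c[2].round(3))
for v in range(218,234): print(v,[ (R.T@(w(p,(u,v))-o['tool_pos'])).round(3).tolist() for u in (227,)], p['range_z'][v,224:232].round(3))
"
```

```text
t 8.43 p [ 0.5937 -0.0862  0.315 ] F [ 0.5   0.6  -1.96] open 0.0847 q [-0.272 -0.004  1.832  0.029  1.014 -0.122]
[[ 0.1627  0.9431  0.29  ]
 [ 0.9866 -0.1531 -0.0557]
 [-0.0081  0.2952 -0.9554]]
0.0425 0.15 [230.6 225.6] 1.149
0.0425 0.16 [230.6 230. ] 1.153
0.0425 0.173 [230.6 235.6] 1.157
0.057 0.15 [228.1 227.9] 1.136
0.057 0.16 [228.1 232.3] 1.139
0.057 0.173 [228.1 238. ] 1.144
218 [[-0.004, 0.053, 0.13]] [1.49  1.14  1.127 1.129 1.132 1.137 1.127 1.13 ]
219 [[-0.004, 0.054, 0.132]] [1.483 1.144 1.129 1.134 1.136 1.133 1.127 1.128]
220 [[-0.004, 0.054, 0.134]] [1.476 1.142 1.132 1.136 1.129 1.13  1.134 1.13 ]
221 [[-0.004, 0.054, 0.136]] [1.465 1.142 1.135 1.133 1.131 1.13  1.129 1.136]
222 [[-0.004, 0.055, 0.138]] [1.47  1.142 1.133 1.134 1.131 1.138 1.132 0.   ]
223 [[-0.004, 0.054, 0.141]] [1.459 1.144 1.136 1.134 1.135 1.135 1.132 1.131]
224 [[-0.004, 0.054, 0.143]] [1.465 1.147 1.134 1.133 1.136 1.134 1.13  1.133]
225 [[-0.004, 0.054, 0.145]] [1.453 1.148 1.136 1.137 1.136 1.145 1.133 1.137]
226 [[-0.004, 0.054, 0.147]] [1.451 1.149 1.138 1.135 1.138 1.135 1.136 1.136]
227 [[-0.004, 0.053, 0.15]] [1.45  1.145 1.144 1.137 1.137 1.139 1.134 1.138]
228 [[-0.005, 0.05, 0.154]] [1.451 1.147 1.14  1.141 1.14  1.139 1.141 1.139]
229 [[-0.006, 0.048, 0.157]] [1.449 1.44  1.149 1.147 1.149 1.145 1.139 1.141]
230 [[-0.008, 0.044, 0.161]] [1.44  1.437 1.151 1.153 1.148 1.145 1.152 1.146]
231 [[-0.101, -0.2, 0.265]] [1.432 1.432 1.437 1.44  1.431 1.43  1.435 1.145]
232 [[-0.101, -0.199, 0.267]] [1.436 1.435 1.436 1.434 1.429 1.434 1.432 1.435]
233 [[-0.101, -0.198, 0.269]] [1.429 1.432 1.429 1.426 1.428 1.431 1.431 1.43 ]
```

```bash
python3 -c "
from h import *
eyes.get_image('top'); go(.02)"
```

```text
t 8.53 p [ 0.6002 -0.0881  0.3238] F [ 0.55 -0.35  1.19] open 0.0849 q [-0.273 -0.     1.815  0.029  1.011 -0.122]
[[ 0.1633  0.9378  0.3063]
 [ 0.9865 -0.1521 -0.0603]
 [-0.0099  0.312  -0.95  ]]
far corner [ 0.689  -0.1042  0.185 ] near corner [ 0.6093 -0.0913  0.1585] dz 0.0265
shift tool axes [ 0.0025 -0.0522  0.0408]
near corner ahead of face there -0.0428
```

Request:
apply_moves(plan=[[0.085, 0.001, -0.01, 0.008, 0], [0.085, 0.001, -0.021, 0.016, 0], [0.085, 0.002, -0.031, 0.024, 0], [0.085, 0.002, -0.041, 0.032, 0], [0.085, 0.002, -0.049, 0.038, 0], [0.085, 0.002, -0.052, 0.041, 0], [0.085, 0.002, -0.052, 0.041, 0], [0.085, 0.002, -0.052, 0.041, 0], [0.085, 0.002, -0.052, 0.041, 0]])

```text
t: 9.28
tool_pos: [0.5666, -0.0814, 0.2708]
tool_rot: [2.192, 1.862, 0.29]
contact_force: [0.3, -0.6, -0.6]
opening: 0.0848
grip_force: 0.0
```

```bash
python3 -c "
from h import *
go(0)
p=eyes.get_image('scene'); cv2.imwrite('pics/s2.png',cv2.resize(p['img'][170:290,150:310],(800,600),interpolation=cv2.INTER_CUBIC)); go(0)"
```

```text
t 9.28 p [ 0.5666 -0.0814  0.2708] F [ 0.26 -0.63 -0.57] open 0.0848 q [-0.278 -0.023  1.932  0.033  0.912 -0.131]
[[ 0.1634  0.9366  0.3099]
 [ 0.9865 -0.1518 -0.0613]
 [-0.0104  0.3157 -0.9488]]
far corner [ 0.656  -0.0977  0.1324] near corner [ 0.5763 -0.0848  0.1056] dz 0.0268
shift tool axes [ 0.0011 -0.0101  0.0203]
near corner ahead of face there -0.0427
t 9.33 p [ 0.5666 -0.0815  0.2709] F [0.17 0.93 0.08] open 0.085 q [-0.278 -0.023  1.932  0.033  0.912 -0.131]
[[ 0.1635  0.9366  0.31  ]
 [ 0.9865 -0.1519 -0.0614]
 [-0.0104  0.3159 -0.9487]]
far corner [ 0.656  -0.0977  0.1326] near corner [ 0.5764 -0.0848  0.1057] dz 0.0268
shift tool axes [ 0.0011 -0.0102  0.0204]
near corner ahead of face there -0.0426
```

View pics/s2.png

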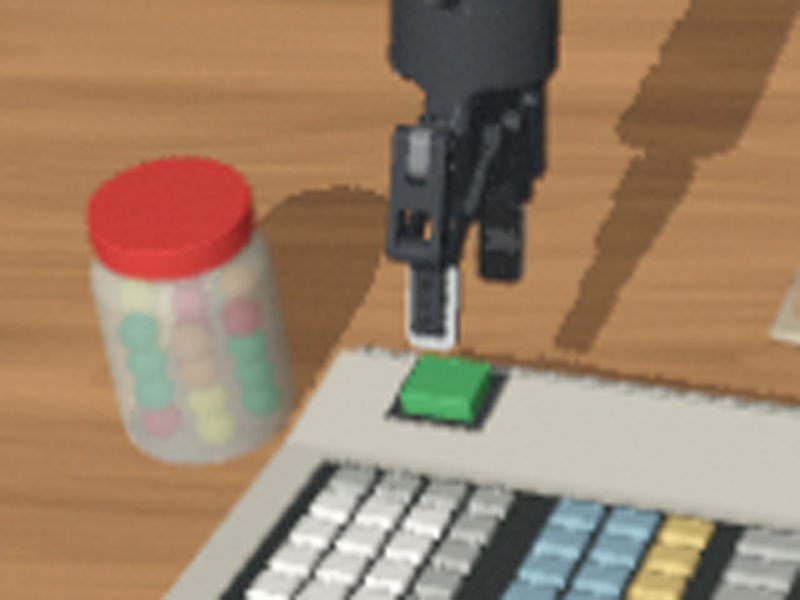

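The crop shows the far finger (tip at (432, 340)) lined up over the key (447, 388), allowing for perspective. The near finger hangs in front of the panel. Now pressing gradually.

Request:
apply_moves(plan=[[0.085, 0.001, -0.003, 0.006, 0], [0.085, 0.001, -0.006, 0.011, 0], [0.085, 0.001, -0.009, 0.0166, 0], [0.085, 0.001, -0.0095, 0.0185, 0], [0.085, 0.001, -0.01, 0.0204, 0], [0.085, 0.001, -0.0106, 0.0223, 0], [0.085, 0.001, -0.0112, 0.0242, 0], [0.085, 0.001, -0.0117, 0.0255, 0], [0.085, 0.001, -0.012, 0.0265, 0], [0.085, 0.001, -0.0124, 0.0275, 0], [0.085, 0.001, -0.0124, 0.0275, 0], [0.085, 0.001, -0.0124, 0.0275, 0]])

```text
t: 10.33
tool_pos: [0.5634, -0.0801, 0.2422]
tool_rot: [2.192, 1.862, 0.289]
contact_force: [-10.8, 3.7, 12.9]
opening: 0.085
grip_force: 9.4
```

```bash
python3 -c "
from h import *
go(-.006)
p=eyes.get_image('scene'); cv2.imwrite('pics/s3.png',cv2.resize(p['img'][170:290,150:310],(800,600),interpolation=cv2.INTER_CUBIC)); go(0)"
```

```text
t 10.33 p [ 0.5634 -0.0801  0.2422] F [-10.82   3.65  12.91] open 0.085 q [-0.277  0.008  1.955  0.034  0.859 -0.133]
[[ 0.1631  0.9369  0.3093]
 [ 0.9866 -0.1516 -0.0612]
 [-0.0104  0.3151 -0.949 ]]
far corner [ 0.6527 -0.0963  0.1037] near corner [ 0.5731 -0.0834  0.0769] dz 0.0268
shift tool axes [ 0.      0.0003 -0.0002]
near corner ahead of face there -0.0427
t 10.38 p [ 0.5634 -0.0801  0.2421] F [-11.19   2.22  14.34] open 0.0851 q [-0.277  0.008  1.955  0.034  0.859 -0.133]
[[ 0.1631  0.9369  0.3093]
 [ 0.9866 -0.1515 -0.0612]
 [-0.0104  0.3151 -0.949 ]]
far corner [ 0.6527 -0.0963  0.1037] near corner [ 0.5731 -0.0834  0.0769] dz 0.0268
shift tool axes [-0.      0.0023 -0.0059]
near corner ahead of face there -0.0427
```

View pics/s3.png

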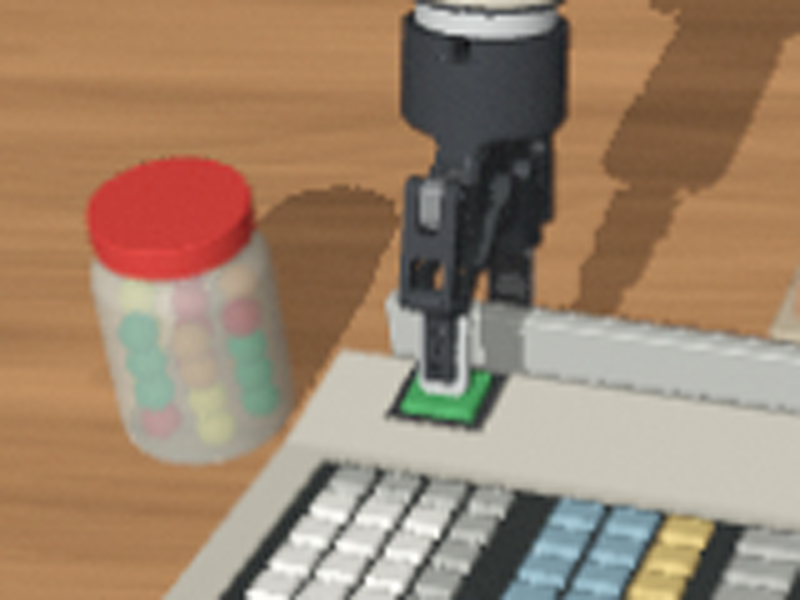

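The crop shows the key pressed under the far fingertip (445, 385). The drawer is out about 4 cm and rests against the near finger (505, 300). The force reading (-11 N along x, 13 N up) agrees. I'll hold briefly, then hand in.

Request:
apply_moves(plan=[[0.085, 0, 0, 0, 0], [0.085, 0, 0, 0, 0], [0.085, 0, 0, 0, 0], [0.085, 0, 0, 0, 0], [0.085, 0, 0, 0, 0], [0.085, 0, 0, 0, 0]])

```text
t: 10.88
tool_pos: [0.5634, -0.0801, 0.2421]
tool_rot: [2.192, 1.862, 0.289]
contact_force: [-11.0, 2.2, 13.5]
opening: 0.0848
grip_force: 9.3
```

```bash
python3 -c "
from h import *
st(); print(ctrl.finish_job())"
```

```text
t 10.88 p [ 0.5634 -0.0801  0.2421] F [-10.97   2.21  13.46] open 0.0848 q [-0.277  0.008  1.955  0.034  0.859 -0.133]
[[ 0.1631  0.9369  0.3094]
 [ 0.9865 -0.1516 -0.0612]
 [-0.0104  0.3152 -0.949 ]]
the job is handed in; nothing more can be done
None
```

I handed the job in at 10.9 s with one finger holding the key down and the other holding the drawer about 4 cm open (about 11 N measured). The eggs, jar and tin were never touched, but no verdict came back, and joint 3 read 0.055 against its 0.06 lower limit while I tilted the tool, which could count as a range fault.

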